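# Clamp the long circuit board in the spring board holder

## Task

Put the longer of the two circuit boards into the spring board holder for inspection: push one end of the board into one sprung jaw so that the jaw gives way, lower the other end in front of the opposite jaw, and let the springs centre the board so that it lies level with both ends caught under the jaw lips. Let go of it, and leave the short board where it is.

Things in the scene. Friction and masses are not known exactly. Their poses are not given: they have to be found in the camera images.
- long_board_grip (a point): Long circuit board, flat on the worktop: 100 mm long (own y), 60 wide (x), 3 thick, 0.1 kg, same either way round. Grip it by the aluminium heat sink in its middle: 26 mm along y, 30 along x, top 43 mm above the board's underside, sides flat up to 39. Point: mid heat sink, 27 mm above the underside; z up. Low parts elsewhere, none within 9 mm of the ends or beside the sink along y.
- short_board_grip (a point): Short circuit board, a bystander: same make, width and heat sink, but only 70 mm long (own y). Point: middle of its heat sink, 27 mm above its underside. Either board may lie nearer to the robot.
- holder_seat (a point): Fixed spring board holder: aluminium base 196 mm (own y) by 70 (x), two black jaws 56 wide facing each other, sliding outward along y on rods. Point: midway between the jaws at ledge height, where the board's underside rests, 40 mm above the worktop; z up. The space between the jaws is free down to 12 mm below it. Push one jaw back 10 to 14 mm to let the board's other end down past the other lip.
- jaw_left (a joint): Jaw on the holder's +y side: m pushed outward (+y), 0 at rest, stop 0.018; spring 1.6 N at rest plus 200 N/m. Groove bottom, which the board's end meets, 48 mm from holder_seat at rest (seated board: 2 mm pushed). Ledge at seat height reaches 16 mm inward from it; lip, underside 9 mm and top 13 mm above the ledge, reaches 4 mm inward. Tilt the board 10 degrees or more to clear it.
- jaw_right (a joint): Jaw on the holder's -y side, the mirror image with the same sizes and spring: how far it is pushed outward (toward the holder's -y), m, 0 at rest, 0.018 at its stop.
Things that resemble listed ones, but are neither listed nor needed, are in the scene too. Leave any purple look-alike of the part that bears long_board_grip alone.

How it is judged:
By the outcome, as a careful person would: the job done as asked, in the order asked, and still so for the second after the job is handed in, with the robot touching nothing.
It also fails if it takes over 38 s, if anything falls off the work surface, if the arm or the gripper's body presses on something with over 40 N, if the wrist force passes 120 N, or if a joint passes its speed limit or range.

## Robot

A 6-joint arm with a two-finger parallel gripper is mounted at the origin on a cart in front of the work surface, level with it; the furniture and walls round the work are solid. World frame = base frame: x ahead of the robot, y to its left, z up, the work surface at z = 0. Lengths are in mm, angles in rad, forces in N, time in s.
With the tool pointing down it reaches from about 275 to 825 mm from the base axis. Payload 4.9 kg.
Tool frame: the origin (TCP) lies at the very end of the fingers, on their centre line; the grasp point (between the pads) lies 19 mm behind it (bot.tcp_to_grasp is the distance from the TCP to the grasp point, in mm); z points along the fingers, y is the line along which they close (so a half turn about z gives the same grasp; the last joint's range is limited). The gripper opens to 85 mm and grips with 20 to 120 N. Pads are 22 mm wide; open, the fingers measure 114 mm over their backs; the gripper's body (76 mm by 85 mm) begins 54 mm behind the grasp point. The pads swing forward as they close: fully open they stand 13 mm farther back than shut.
Start: joints at [1.041, 0.326, -0.193, 1.052, 0, 1.437], TCP at [212.047, 507.499, 231.281] pointing down, gripper open.
Joint ranges: [-2.65, 2.65], [-0.97, 1.79], [-1.3, 1.35], [-1.93, 2.1], [-1.47, 1.37], [-3.14, 3.14]. Speed limits (rad/s): [2.57, 2.57, 3.14, 3.14, 3.14, 3.14].

## Interface

Orientations are given as a 3x3 rotation matrix whose columns are the frame's x, y, z axes.
In Python, from rig import bot gives the robot as it stands.
- The arm moves only by the shell command python3 -m inch 'ROWS'. ROWS is JSON, a list of rows, each a list of 7 numbers: the turn, a rotation vector about the tool's x, y, z in rad, then the shift along the tool's x, y, z in cm, then the finger opening in cm, from 0 to 8.54. A call has 1 to 10 rows; each row shifts and turns the commanded pose from where the row before left it, along the tool's axes as they then stand; what a row does not reach is not made up. A row lasts 1/12 s, in which the tool goes at most 41.7 mm and 7.16 degrees, less where a joint would pass 70% of its speed; a pose out of reach is approached as far as the arm can. A call with a gripper value outside its range is refused whole. The fingers move at their own pace and stop on an object; the grip force is fixed at half the most. Time passes only in rows, so rows that do not move let the fingers close. It gives the time, the measured TCP pose, the force, the opening and the grip force at its end, in the units of the state.
- bot.read_state(): the state, without advancing time (a new reading comes with each control period).
- bot.read_camera(name): name is "side" or "top" or "wrist"; returns a dict with "image" (480x640x3 uint8, blue, green, red), "mtx" (3x3 intrinsics, pixels), "D" ([k1, k2, p1, p2, k3] as OpenCV has them; the pictures are not rectified), "world_from_camera" (4x4, takes a point from camera to world coordinates). Camera axes: x right, y down, z forward; pixel columns grow to the right and rows downward; lengths in mm; the calibration is good to about 2 mm. A picture is of the moment at which its call begins. There is no depth.
- bot.hand_in(): hands the job in; it is judged then, once.
The state is a dict: "time_s": time; "qpos": joint angles; "qvel": joint speeds; "joint_torque": joint torques, N m; "eef_pos": TCP position; "tool_rot": TCP orientation; "ft_force": force on the tool from outside, world axes, zero at the start; "torque": the same for the moment, N m; "opening": finger opening in mm; "gripper_force": force on a finger pad.
Only numpy, scipy, OpenCV 4.12 (cv2) and the standard library are available. Lean on these libraries where they do the work, as an engineer would, in place of code of your own. Each camera call takes 0.05 s, during which the arm holds its last target. There are 200 camera calls.

## Working session

There is one attempt and no reset: what is moved stays moved. The work goes in short steps, Python scripts to look and compute and a shell command to move; the robot and the scene stay as the last step left them, time stands still between calls to the robot, and variables do not carry over. Pictures are saved under pics/ and viewed, at most 10 in all, crops included, and the job is handed in when it is done.

```bash
mkdir -p pics; ls; python3 - <<'E'
from rig import bot
import cv2,numpy as np
s=bot.read_state();print(s['time_s'],s['eef_pos'],s['tool_rot'],s['opening'])
ims=[]
for n in("top","side"):
    c=bot.read_camera(n);cv2.imwrite(f'pics/{n}0.png',c['image']);print(n,c['mtx'],c['D'],c['world_from_camera'])
E
```

```text
pics
0.0 [211.75317279 506.95092814 230.49633601] [[-9.22653991e-01  3.85627846e-01 -8.81681042e-04]
 [ 3.85628792e-01  9.22652732e-01 -1.54012125e-03]
 [ 2.19571781e-04 -1.76100061e-03 -9.99998425e-01]] 85.19776202017935
top [[548.71139469   0.         328.35673463]
 [  0.         548.71139469 233.88113654]
 [  0.           0.           1.        ]] [0.02621136 0.         0.         0.         0.        ] [[ 1.01744828e-02 -9.84791139e-01  1.73444205e-01  3.71437217e+02]
 [-9.99786317e-01 -6.89727767e-03  1.94871358e-02  2.63160212e+01]
 [-1.79944659e-02 -1.73605414e-01 -9.84650882e-01  9.92407058e+02]
 [ 0.00000000e+00  0.00000000e+00  0.00000000e+00  1.00000000e+00]]
side [[552.29079743   0.         320.97536638]
 [  0.         552.29079743 237.09471127]
 [  0.           0.           1.        ]] [-0.04459836  0.          0.          0.          0.        ] [[ 9.28334046e-01 -1.84397100e-01  3.22790346e-01  2.63515355e+02]
 [-3.71019190e-01 -4.05267470e-01  8.35525606e-01 -6.87858051e+02]
 [-2.32520717e-02 -8.95408280e-01 -4.44638453e-01  4.29274490e+02]
 [ 0.00000000e+00  0.00000000e+00  0.00000000e+00  1.00000000e+00]]
```

View pics/top0.png

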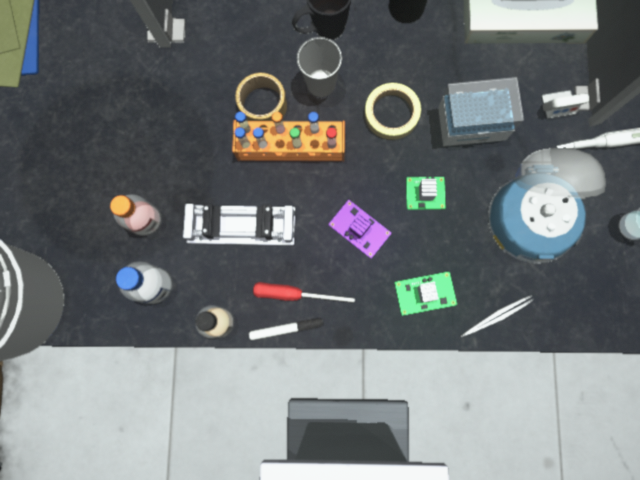

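View pics/side0.png

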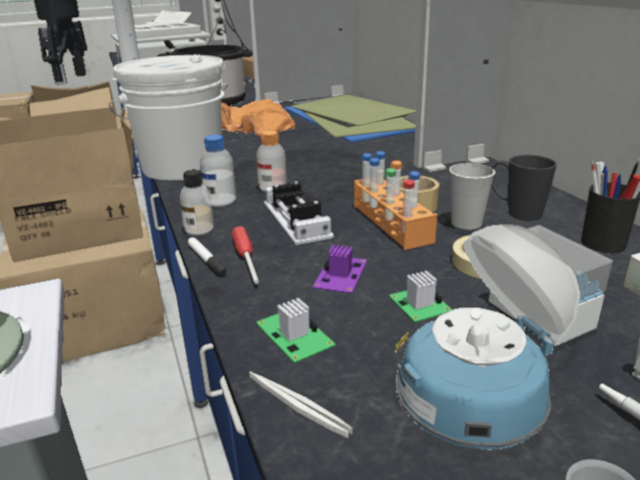

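```bash
cat > h.py <<'E'
import cv2,numpy as np
def rays(c,px):
    u=cv2.undistortPoints(np.float64(px).reshape(-1,1,2),c['mtx'],c['D']).reshape(-1,2)
    T=np.array(c['world_from_camera']);return T[:3,3],np.c_[u,np.ones(len(u))]@T[:3,:3].T
def cast(c,px,z):
    o,d=rays(c,px);return o+d*((z-o[2])/d[:,2])[:,None]
def cross(rs):
    A=0;b=0
    for o,d in rs:
        d=d/np.linalg.norm(d);P=np.eye(3)-np.outer(d,d);A=A+P;b=b+P@o
    return np.linalg.solve(A,b)
def green(c,z=3):
    h=cv2.cvtColor(c['image'],cv2.COLOR_BGR2HSV);m=cv2.inRange(h,(45,120,60),(80,255,255))
    m=cv2.morphologyEx(m,cv2.MORPH_CLOSE,np.ones((3,3)))
    out=[]
    for k in cv2.findContours(m,0,cv2.CHAIN_APPROX_NONE)[0]:
        if cv2.contourArea(k)<300: continue
        w=cast(c,k.reshape(-1,2),z)[:,:2]
        out.append((k.reshape(-1,2).mean(0),cv2.minAreaRect(np.float32(w))))
    return out
E
python3 - <<'E'
from rig import bot
import cv2,numpy as np
from h import *
for n in("top","side"):
    c=bot.read_camera(n)
    for g in green(c): print(n,g)
    if n=="top": t=c['image']
    else: s=c['image']
a=cv2.resize(t[160:340,320:480],None,fx=2.4,fy=2.4,interpolation=2)
b=cv2.resize(t[190:255,170:310],None,fx=2.8,fy=2.8,interpolation=2)
d=cv2.resize(s[175:245,255:340],None,fx=4,fy=4,interpolation=2)
o=np.zeros((480,790,3),np.uint8);o[:a.shape[0],:a.shape[1]]=a;o[:b.shape[0],390:390+b.shape[1]]=b[:,:400];o[190:190+d.shape[0],400:400+d.shape[1]]=d
cv2.imwrite('pics/crop1.png',o)
E
```

```text
top (array([424.02463054, 292.52216749]), ((439.6896667480469, -128.60850524902344), (61.24946212768555, 101.24090576171875), 11.386731147766113))
top (array([425.81122449, 192.59693878]), ((623.8561401367188, -132.63507080078125), (60.8759651184082, 71.456787109375), 0.33121874928474426))
side (array([295.45226131, 337.98994975]), ((438.51727294921875, -130.42327880859375), (61.25083923339844, 102.17669677734375), 11.497991561889648))
side (array([418.        , 306.21527778]), ((622.070556640625, -134.30914306640625), (60.41535186767578, 72.15853118896484), 1.0687367916107178))
```

View pics/crop1.png

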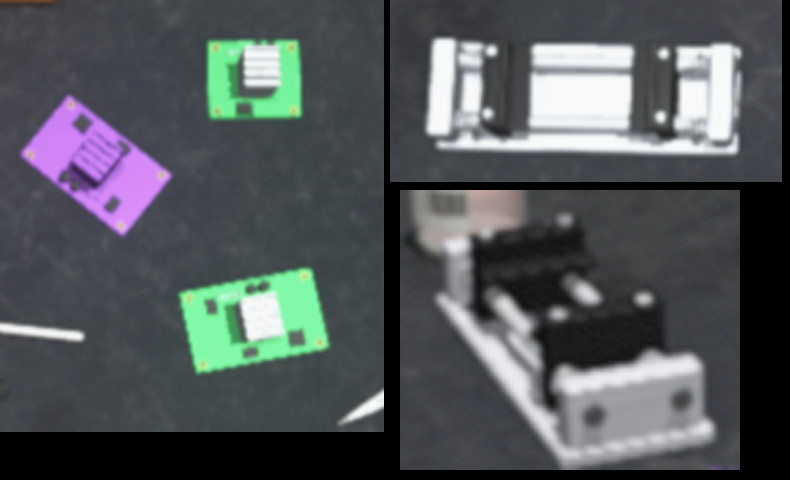

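The candidates are the green board at top px (424,293), measured 101×61, the green one at (426,193), 71×61, and the purple one at (360,228). The long green board at (424,293) is the target. The holder's jaw screws show in both views, so I'll triangulate from those.

```bash
python3 - <<'E'
from rig import bot
import cv2,numpy as np
from h import *
t=bot.read_camera("top");s=bot.read_camera("side")
T=np.array([(491,50),(487,113),(664,54),(661,116)])*1.;T=(T-[390,0])/2.8+[170,190]
S=np.array([(565,219),(487,235),(645,299),(558,314)])*1.;S=(S-[400,190])/4+[255,175]
P=[]
for a,b in zip(T,S):
    p=cross([(o,d[0]) for o,d in (rays(t,[a]),rays(s,[b]))]);P.append(p);print(p)
P=np.array(P);m=P.mean(0);l=P[:2].mean(0)-P[2:].mean(0);print(m,l,np.degrees(np.arctan2(-l[0],l[1])))
w=P[[0,2]].mean(0)-P[[1,3]].mean(0);print(w,np.degrees(np.arctan2(w[1],w[0])))
# board heading/target
c=np.array([439.1,-129.5]);st=bot.read_state();R=st['tool_rot'];print(st['eef_pos'],st['time_s'],R)
yaw=np.degrees(np.arctan2(R[1,1],R[0,1]));print('tool y heading',yaw)
wv=bot.read_camera("wrist");print(np.linalg.inv(np.r_[np.c_[R,st['eef_pos']],[[0,0,0,1]]])@wv['world_from_camera'],wv['mtx'])
E
```

```text
[581.92887127 260.58312957  52.3798704 ]
[542.40177793 261.57463414  50.28269998]
[580.36270205 151.58258507  52.47297192]
[540.50130907 152.42006523  52.26868074]
[561.29866508 206.5401035   51.85105576] [  1.73331904 109.0775567   -1.03954114] -0.9103935824296455
[39.69424316 -0.91449236  1.1507308 ] -1.3197703603474564
[211.9583778  507.32064941 231.01388265] 0.3 [[-9.22688361e-01  3.85546505e-01 -2.84767812e-04]
 [ 3.85546607e-01  9.22688203e-01 -5.41747948e-04]
 [ 5.38828733e-05 -6.09655790e-04 -9.99999813e-01]]
tool y heading 67.32232338282189
[[ 1.14233168e-04 -9.58818594e-01 -2.84019174e-01  7.23288250e+01]
 [ 9.99999989e-01  8.34791657e-05  1.20385501e-04  5.14721710e-01]
 [-9.17181732e-05 -2.84019185e-01  9.58818593e-01 -1.43539529e+02]
 [ 0.00000000e+00  0.00000000e+00  0.00000000e+00  1.00000000e+00]] [[347.75126696   0.         315.03881632]
 [  0.         347.75126696 242.47340502]
 [  0.           0.           1.        ]]
```

```bash
python3 -m inch '[[0,0,-0.119,0,0,0,8.5],[0,0,-0.119,0,0,0,8.5],[0,0,-0.119,0,0,0,8.5],[0,0,-0.119,0,0,0,8.5],[0,0,-0.119,0,0,0,8.5],[0,0,0,-0.48,-3.35,0,8.5],[0,0,0,-0.48,-3.35,0,8.5],[0,0,0,-0.48,-3.35,0,8.5],[0,0,0,-0.48,-3.35,0,8.5],[0,0,0,-0.48,-3.35,0,8.5]]'
python3 -m inch '[[0,0,0,-0.48,-3.35,0,8.5],[0,0,0,-0.48,-3.35,0,8.5],[0,0,0,-0.48,-3.35,0,8.5],[0,0,0,-0.48,-3.35,0,8.5],[0,0,0,-0.48,-3.35,0,8.5],[0,0,0,-0.48,-3.35,0,8.5],[0,0,0,-0.48,-3.35,0,8.5],[0,0,0,-0.48,-3.35,0,8.5],[0,0,0,-0.48,-3.35,0,8.5],[0,0,0,-0.48,-3.35,0,8.5]]'
python3 -m inch '[[0,0,0,-0.48,-3.35,0,8.5],[0,0,0,-0.48,-3.35,0,8.5],[0,0,0,-0.48,-3.35,0,8.5],[0,0,0,-0.48,-3.35,0,8.5],[0,0,0,-0.48,-3.35,0,8.5],[0,0,0,0,0,0,8.5],[0,0,0,0,0,0,8.5]]'
cat > go.py <<'E'
# go.py x y z ydeg : remaining move in tool axes (cm) after a yaw (rad about tool z)
import sys,numpy as np
from rig import bot
x,y,z,a=map(float,sys.argv[1:5]);s=bot.read_state();R=s['tool_rot']
h=np.degrees(np.arctan2(R[1,1],R[0,1]));print('t',s['time_s'],'pos',s['eef_pos'].round(1),'yhead',h.round(2),'zaxis',R[:,2].round(4),'F',np.round(s['ft_force'],1),'open',s['opening'])
print('yaw rad',round(-np.radians(a-h),4),'shift cm after yaw',(np.array([[np.cos(np.radians(a+90)),np.sin(np.radians(a+90)),0],[np.cos(np.radians(a)),np.sin(np.radians(a)),0],[0,0,-1]])@(np.array([x,y,z])-s['eef_pos'])/10).round(2))
E
python3 go.py 439.1 -129.5 7 101.4
python3 - <<'E'
from rig import bot
from h import *
c=bot.read_camera('wrist');print(green(c));cv2.imwrite('pics/w1.png',c['image'])
E
```

```text
time_s: 1.18
eef_pos: [268.8, 346.7, 231.3]
tool_rot: [[-0.98, -0.199, 0.0], [-0.199, 0.98, 0.0], [-0.0, 0.0, -1.0]]
ft_force: [0.1, -0.8, 0.0]
opening: 85.1
gripper_force: 0.0
time_s: 2.02
eef_pos: [382.4, 27.5, 231.6]
tool_rot: [[-0.98, -0.198, 0.001], [-0.198, 0.98, 0.0], [-0.001, -0.0, -1.0]]
ft_force: [0.3, 0.9, 0.3]
opening: 85.1
gripper_force: 0.0
time_s: 2.6
eef_pos: [439.0, -131.7, 231.1]
tool_rot: [[-0.981, -0.195, -0.0], [-0.195, 0.981, 0.0], [0.0, 0.0, -1.0]]
ft_force: [-0.5, 0.4, 0.6]
opening: 84.9
gripper_force: 0.0
t 2.6 pos [ 439.  -131.7  231.1] yhead 101.24 zaxis [-2.e-04  2.e-04 -1.e+00] F [-0.5  0.4  0.6] open 84.9117075628676
yaw rad -0.0028 shift cm after yaw [-0.06  0.21 22.41]
[(array([287.26530612, 351.66938776]), ((624.8681030273438, -129.99171447753906), (61.572731018066406, 70.95024871826172), 0.6671197414398193)), (array([318.95862069, 209.63448276]), ((439.9040832519531, -126.53047180175781), (59.6858024597168, 101.3604507446289), 11.259641647338867))]
```

View pics/w1.png

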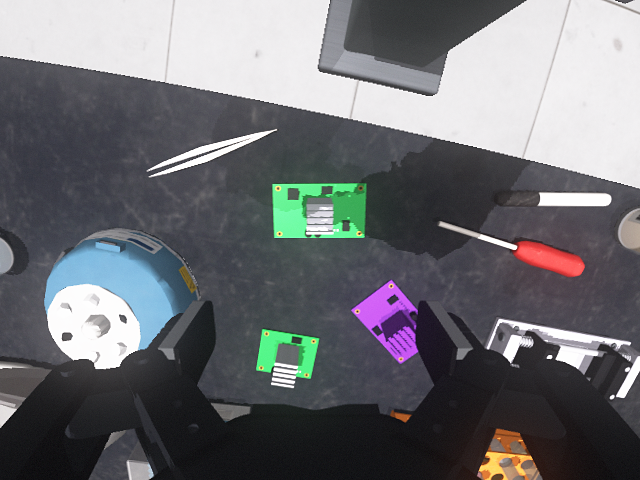

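The wrist view shows the long board at px (319,210), centred under the tool, with its centre at (440,-127). I'm going down onto it.

```bash
python3 -m inch '[[0,0,0,-0.06,0.35,3.5,8.5],[0,0,0,0,0,3.5,8.5],[0,0,0,0,0,3.5,8.5],[0,0,0,0,0,3.5,8.5],[0,0,0,0,0,3.5,8.5],[0,0,0,0,0,2.5,8.5],[0,0,0,0,0,2.0,8.5],[0,0,0,0,0,0.3,8.5],[0,0,0,0,0,0,8.5],[0,0,0,0,0,0,8.5]]'; python3 go.py 439.4 -128.2 7 101.3
python3 - <<'E'
from rig import bot
from h import *
c=bot.read_camera('wrist');print(green(c));cv2.imwrite('pics/w2.png',c['image'])
E
```

```text
time_s: 3.48
eef_pos: [439.0, -126.2, 9.2]
tool_rot: [[-0.98, -0.199, 0.001], [-0.199, 0.98, -0.0], [-0.0, -0.0, -1.0]]
ft_force: [0.9, -0.2, -0.1]
opening: 84.9
gripper_force: 0.0
t 3.4833 pos [ 439.  -126.2    9.2] yhead 101.48 zaxis [ 5.e-04 -1.e-04 -1.e+00] F [ 0.9 -0.2 -0.1] open 84.8724856840448
yaw rad 0.0032 shift cm after yaw [-0.   -0.21  0.22]
[(array([311.22693267, 293.36159601]), ((440.8271484375, -127.07736206054688), (60.950599670410156, 100.64868927001953), 11.508262634277344))]
```

View pics/w2.png

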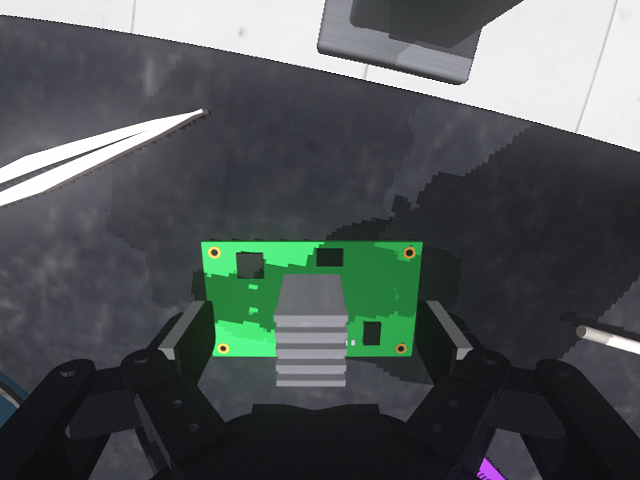

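The fingers straddle the sink (px 311,310) along the board's length, centred to about 2 mm. Closing now.

```bash
python3 -m inch '[[0,0,0,-0.12,-0.1,0.1,8.5],[0,0,0,0,0,0,2.0],[0,0,0,0,0,0,2.0],[0,0,0,0,0,0,2.0],[0,0,0,0,0,0,2.0],[0,0,0,0,0,0,2.0],[0,0,0,0,0,0,2.0],[0,0,0,0,0,0,2.0],[0,0,0,0,0,0,2.0]]'; python3 -m inch '[[0,0,0,0,0,0,2.0],[0,0,0,0,0,0,2.0],[0,0,0,0,0,-1,2.0],[0,0,0,0,0,-2,2.0],[0,0,0,0,0,-3,2.0],[0,0,0,0,0,-3,2.0],[0,0,0,0,0,-3,2.0],[0,0,0,0,0,0,2.0]]';python3 go.py 561 206 150 88.9
python3 - <<'E'
from rig import bot
from h import *
s=bot.read_state();R=s['tool_rot']
c=bot.read_camera('wrist');cv2.imwrite('pics/w3.png',c['image'])
for zz in (105,110,115): print(zz,green(c,zz))
E
```

```text
time_s: 4.28
eef_pos: [440.2, -127.6, 7.6]
tool_rot: [[-0.98, -0.198, 0.0], [-0.198, 0.98, -0.0], [-0.0, -0.0, -1.0]]
ft_force: [-0.7, 0.3, 6.0]
opening: 25.2
gripper_force: 60.0
time_s: 4.95
eef_pos: [443.0, -128.8, 131.9]
tool_rot: [[-0.98, -0.198, 0.007], [-0.198, 0.98, -0.003], [-0.006, -0.005, -1.0]]
ft_force: [0.6, -0.2, -0.6]
opening: 25.3
gripper_force: 59.2
t 4.95 pos [ 443.  -128.8  131.9] yhead 101.42 zaxis [ 0.0071 -0.0033 -1.    ] F [ 0.6 -0.2 -0.6] open 25.321558675950037
yaw rad 0.2185 shift cm after yaw [-11.16  33.7   -1.81]
105 [(array([293.75496689, 394.15231788]), ((518.757080078125, -126.4291763305664), (16.548524856567383, 26.606807708740234), 0.5453364849090576)), (array([315.00704225, 280.26478873]), ((451.284912109375, -127.03690338134766), (63.49159622192383, 115.84114837646484), 11.580700874328613))]
110 [(array([293.75496689, 394.15231788]), ((514.4210815429688, -126.89552307128906), (16.061986923217773, 25.824460983276367), 0.5453342795372009)), (array([315.00704225, 280.26478873]), ((448.9328918457031, -127.48536682128906), (61.62472152709961, 112.43501281738281), 11.580703735351562))]
115 [(array([293.75496689, 394.15231788]), ((510.0851135253906, -127.36187744140625), (15.575393676757812, 25.042131423950195), 0.5453318953514099)), (array([315.00704225, 280.26478873]), ((446.5808410644531, -127.93391418457031), (59.75782775878906, 109.02885437011719), 11.580706596374512))]
```

View pics/w3.png

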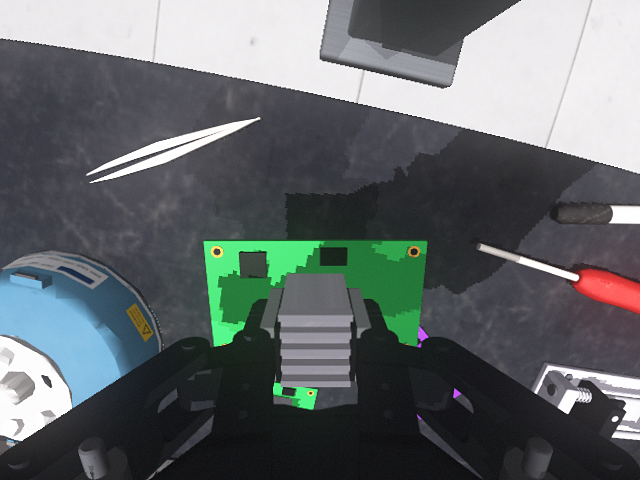

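The board is gripped (25 mm opening, 60 N). I'm turning it to the holder's heading and carrying it over.

```bash
python3 -m inch '[[0,0,0.109,0,0,-0.9,2.0],[0,0,0.109,0,0,-0.9,2.0],[0,0,0,-0.7,2.0,0,2.0],[0,0,0,-1.1,3.3,0,2.0],[0,0,0,-1.1,3.3,0,2.0],[0,0,0,-1.1,3.3,0,2.0],[0,0,0,-1.1,3.3,0,2.0],[0,0,0,-1.1,3.3,0,2.0],[0,0,0,-1.1,3.3,0,2.0],[0,0,0,-1.1,3.3,0,2.0]]'; python3 -m inch '[[0,0,0,-1.1,3.3,0,2.0],[0,0,0,-1.1,3.3,0,2.0],[0,0,0,-0.66,2.0,0,2.0],[-0.12,0,0,0,0,0,2.0],[-0.12,0,0,0,0,0,2.0],[0,0,0,0,0,0,2.0],[0,0,0,0,0,0,2.0]]';python3 go.py 561 206 150 88.9
python3 - <<'E'
from rig import bot
from h import *
s=bot.read_state();R=s['tool_rot'];p=s['eef_pos'];print(R.round(3),s['qpos'].round(2))
t=bot.read_camera('top');d=bot.read_camera('side')
def grn(c):
    m=cv2.inRange(cv2.cvtColor(c['image'],cv2.COLOR_BGR2HSV),(45,120,60),(80,255,255))
    for k in cv2.findContours(cv2.morphologyEx(m,cv2.MORPH_CLOSE,np.ones((3,3))),0,2)[0]:
        if cv2.contourArea(k)>60: print(cv2.boundingRect(k),cv2.approxPolyDP(cv2.convexHull(k),3,True).reshape(-1,2).tolist())
for c in(t,d): grn(c);print()
o=np.zeros((600,800,3),np.uint8)
a=cv2.resize(t['image'][160:270,170:310],None,fx=2.8,fy=2.8,interpolation=2)
b=cv2.resize(d['image'][60:260,230:360],None,fx=3,fy=3,interpolation=2)
o[:a.shape[0],:a.shape[1]]=a;o[:b.shape[0],400:400+b.shape[1]]=b
cv2.imwrite('pics/c2.png',o)
E
```

```text
time_s: 5.83
eef_pos: [527.8, 123.6, 143.3]
tool_rot: [[-1.0, 0.019, -0.003], [0.019, 1.0, -0.0], [0.003, -0.0, -1.0]]
ft_force: [0.7, -0.3, -1.1]
opening: 25.0
gripper_force: 59.3
time_s: 6.42
eef_pos: [557.6, 205.9, 143.1]
tool_rot: [[-1.0, 0.022, 0.001], [0.021, 0.972, 0.236], [0.004, 0.236, -0.972]]
ft_force: [-0.7, 0.2, -0.8]
opening: 25.0
gripper_force: 59.7
t 6.4167 pos [557.6 205.9 143.1] yhead 88.72 zaxis [ 0.0011  0.2358 -0.9718] F [-0.7  0.2 -0.8] open 24.97965222810138
yaw rad -0.0031 shift cm after yaw [-0.34  0.02 -0.69]
[[-1.     0.022  0.001]
 [ 0.021  0.972  0.236]
 [ 0.004  0.236 -0.972]] [ 0.11  0.44 -0.28  0.82  0.24  0.13]
(406, 177, 40, 33) [[444, 178], [444, 208], [407, 208], [407, 177]]

(390, 291, 57, 31) [[390, 295], [405, 291], [443, 302], [445, 311], [414, 321]]
(271, 137, 46, 29) [[271, 140], [280, 137], [309, 150], [316, 161], [285, 165]]
```

View pics/c2.png

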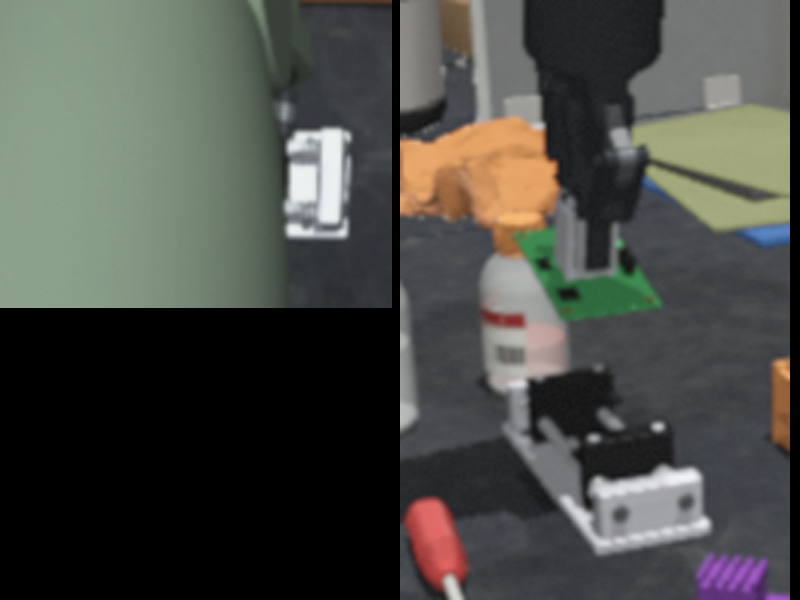

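The top view is blocked by the arm. The side view shows the board held and tilted, with its low -y end at px (285–316,163). I'll compare predicted and seen positions in the side camera.

```bash
python3 - <<'E'
from rig import bot
from h import *
s=bot.read_state();R=s['tool_rot'];p=s['eef_pos']
d=bot.read_camera('side');W=np.linalg.inv(d['world_from_camera'])
V=np.array([[-30,-50,4.6],[30,-50,4.6],[30,50,4.6],[-30,50,4.6]]);w=p+V@R.T
px=cv2.projectPoints((w@W[:3,:3].T+W[:3,3]),np.zeros(3),np.zeros(3),d['mtx'],d['D'])[0].reshape(-1,2)
print(w.round(1),px.round(1))
# cast seen right-end corners & left corners at their predicted heights
for q,i in(((316,161),0),((285,165),1),((271.3,139.5),2),((281,137),3)): print(i,q,(cast(d,[q],w[i,2])[0]-w[i]).round(1))
T=np.array([(491,50),(487,113),(664,54),(661,116)])*1.;T=(T-[390,0])/2.8+[170,190]
S=np.array([(565,219),(487,235),(645,299),(558,314)])*1.;S=(S-[400,190])/4+[255,175]
S2=np.array([(602,371),(539,380),(659,427),(594,440)])*1.;S2=(S2-[400,0])/3+[230,60]
from h import cast
print(cast(d,S,53).round(1),cast(d,S2,53).round(1))
t=bot.read_camera('top');print(cast(t,T,53).round(1))
E
```

```text
[[587.4 159.1 128. ]
 [527.4 160.3 128.1]
 [529.3 257.4 151.7]
 [589.3 256.3 151.6]] [[317.2 159.4]
 [283.7 164.1]
 [267.2 135.8]
 [298.6 131.9]]
0 (316, 161) [-4.9 -7.1 -0. ]
1 (285, 165) [ 0.5 -5.3  0. ]
2 (271.3, 139.5) [ -0.3 -26.1   0. ]
3 (281, 137) [-39.7 -17.3   0. ]
[[581.3 259.   53. ]
 [540.7 254.8  53. ]
 [580.2 150.4  53. ]
 [539.8 150.8  53. ]] [[580.7 250.9  53. ]
 [539.3 253.   53. ]
 [580.2 150.   53. ]
 [539.1 147.9  53. ]]
[[581.9 260.4  53. ]
 [541.6 261.   53. ]
 [580.  151.6  53. ]
 [540.5 152.3  53. ]]
```

```bash
cat > c.py <<'E'
# corners of the board's underside in holder frame (y,z from seat) + suggested shift for a world delta
import sys,numpy as np
from rig import bot
H=np.array([561,206,40.]);a=np.radians(-1.1);Rh=np.array([[np.cos(a),-np.sin(a),0],[np.sin(a),np.cos(a),0],[0,0,1]])
s=bot.read_state();R=s['tool_rot'];p=s['eef_pos']
f=lambda v:(Rh.T@(p+R@np.array(v)-H)).round(1)
print('t',round(s['time_s'],2),'R',f([0,-50,7.6]),'L',f([0,50,7.6]),'tip',f([0,0,0]),'tilt',np.degrees(np.arctan2(R[2,1],R[1,1])).round(2),'F',(Rh.T@s['ft_force']).round(2),'open',round(s['opening'],1))
if len(sys.argv)>1:
    th=float(sys.argv[4]) if len(sys.argv)>4 else 0
    print('shift cm',(R.T@Rh@np.array([float(v) for v in sys.argv[1:4]])/10).round(2))
E
python3 -m inch '[[0,0,0,-0.04,-0.15,0.99,2.0],[0,0,0,-0.04,-0.15,0.99,2.0],[0,0,0,-0.04,-0.15,0.99,2.0],[0,0,0,-0.05,-0.15,0.99,2.0],[0,0,0,-0.04,-0.15,0.99,2.0],[0,0,0,-0.04,-0.15,0.99,2.0],[0,0,0,-0.05,-0.15,0.99,2.0],[0,0,0,-0.05,-0.15,0.9,2.0],[0,0,0,0,0,0,2.0],[0,0,0,0,0,0,2.0]]'; python3 c.py 0 0 -1
python3 - <<'E'
from rig import bot
import cv2,numpy as np
d=bot.read_camera('side')['image'][160:250,240:350];w=bot.read_camera('wrist')['image'][:,:]
o=np.zeros((600,800,3),np.uint8);a=cv2.resize(d,None,fx=3.6,fy=3.6,interpolation=2);o[:a.shape[0],:a.shape[1]]=a
b=cv2.resize(w[180:480,120:520],None,fx=1,fy=1);o[:300,400:]=b
cv2.imwrite('pics/c3.png',o[:330])
E
```

```text
time_s: 7.45
eef_pos: [562.1, 214.2, 65.6]
tool_rot: [[-1.0, 0.019, 0.003], [0.019, 0.971, 0.238], [0.001, 0.238, -0.971]]
ft_force: [0.8, 0.6, -0.6]
opening: 25.3
gripper_force: 59.7
t 7.45 R [  0.9 -38.5   6.4] L [ 0.9 58.6 30.1] tip [ 0.9  8.2 25.6] tilt 13.74 F [ 0.74  0.6  -0.6 ] open 25.3
shift cm [-0.   -0.02  0.1 ]
```

View pics/c3.png

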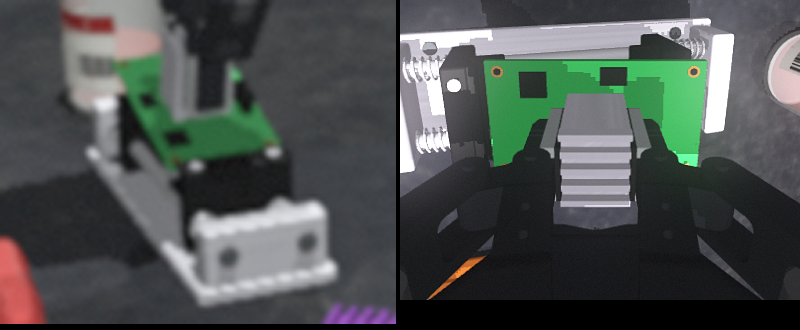

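The wrist view shows the board's low end just inside the right jaw (px 487,60), and its high end is over the left jaw. I'll lower until it touches the ledge, to calibrate height.

```bash
python3 -m inch '[[0,0,0,0,-0.02,0.1,2.0],[0,0,0,0,-0.02,0.1,2.0],[0,0,0,0,-0.02,0.1,2.0],[0,0,0,0,-0.02,0.1,2.0],[0,0,0,0,0,0,2.0]]'>/dev/null; python3 c.py
for i in 1; do python3 -m inch '[[0,0,0,0,-0.02,0.1,2.0],[0,0,0,0,0,0,2.0]]'>/dev/null; python3 c.py; python3 -m inch '[[0,0,0,0,-0.02,0.1,2.0],[0,0,0,0,0,0,2.0]]'>/dev/null; python3 c.py;  done
```

```text
t 7.97 R [  1.3 -38.3   3. ] L [ 1.3 58.8 26.7] tip [ 1.3  8.4 22.2] tilt 13.75 F [-0.4  -0.81 -1.52] open 24.8
t 8.13 R [  1.3 -38.3   1.9] L [ 1.3 58.9 25.7] tip [ 1.3  8.5 21.2] tilt 13.75 F [ 0.68 -0.42 -1.25] open 25.0
t 8.3 R [  1.3 -38.2   0.8] L [ 1.3 58.9 24.6] tip [ 1.3  8.6 20.1] tilt 13.75 F [ 0.33 -0.19 -1.66] open 25.3
```

```bash
python3 -m inch '[[0,0,0,0,-0.03,0.1,2.0],[0,0,0,0,0,0,2.0]]'>/dev/null; python3 c.py; python3 -m inch '[[0,0,0,0,-0.03,0.1,2.0],[0,0,0,0,0,0,2.0]]'>/dev/null; python3 c.py
```

```text
t 8.47 R [  1.5 -38.2  -0. ] L [ 1.5 58.9 23.7] tip [ 1.5  8.5 19.2] tilt 13.76 F [ 0.01  0.09 -0.92] open 25.3
t 8.63 R [  1.6 -38.2  -0.3] L [ 1.6 59.  23.5] tip [ 1.6  8.6 19. ] tilt 13.78 F [-1.71 -0.64  6.02] open 25.3
```

Contact at z = −0.2 mm, so the height is calibrated. I'll raise 2.5 mm and push into the right jaw.

```bash
python3 -m inch '[[0,0,0,0.05,0.07,-0.29,2.0],[0,0,0,0.05,-0.19,-0.05,2.0],[0,0,0,0,-0.19,-0.05,2.0],[0,0,0,0,-0.19,-0.05,2.0],[0,0,0,0,0,0,2.0],[0,0,0,0,0,0,2.0]]'>/dev/null; python3 c.py;python3 -m inch '[[0,0,0,0,-0.19,-0.05,2.0],[0,0,0,0,-0.19,-0.05,2.0],[0,0,0,0,0,0,2.0],[0,0,0,0,0,0,2.0]]'>/dev/null; python3 c.py;python3 -m inch '[[0,0,0,0,-0.19,-0.05,2.0],[0,0,0,0,-0.19,-0.05,2.0],[0,0,0,0,0,0,2.0],[0,0,0,0,0,0,2.0]]'>/dev/null; python3 c.py
```

```text
t 9.13 R [  0.3 -44.4   1.8] L [ 0.3 52.7 25.6] tip [ 0.3  2.3 21.1] tilt 13.75 F [-0.21 -0.07 -1.02] open 24.7
t 9.47 R [  0.3 -47.9   1.9] L [ 0.3 49.2 25.8] tip [ 0.3 -1.2 21.2] tilt 13.79 F [ 0.12  2.49 -2.82] open 25.3
t 9.8 R [  0.3 -52.    2.1] L [ 0.3 45.1 25.9] tip [ 0.3 -5.3 21.4] tilt 13.77 F [ 0.2   3.57 -3.17] open 25.5
```

```bash
python3 -m inch '[[0,0,0,0,-0.19,-0.05,2.0],[0,0,0,0,-0.19,-0.05,2.0],[0,0,0,0,-0.19,-0.05,2.0],[0,0,0,0,-0.19,-0.05,2.0],[0,0,0,0,0,0,2.0],[0,0,0,0,0,0,2.0]]'>/dev/null; python3 c.py 0 -1 0
python3 - <<'E'
from rig import bot
import cv2,numpy as np
d=bot.read_camera('side')['image'][160:250,240:350];w=bot.read_camera('wrist')['image']
o=np.zeros((330,800,3),np.uint8);a=cv2.resize(d,None,fx=3.6,fy=3.6,interpolation=2);o[:a.shape[0],:a.shape[1]]=a
o[:300,400:]=w[180:480,120:520]
cv2.imwrite('pics/c4.png',o)
E
```

```text
t 10.3 R [  0.4 -59.9   2.2] L [ 0.4 37.2 26. ] tip [  0.4 -13.2  21.5] tilt 13.77 F [-0.34  4.14 -3.87] open 25.3
shift cm [ 0.   -0.1  -0.02]
```

View pics/c4.png

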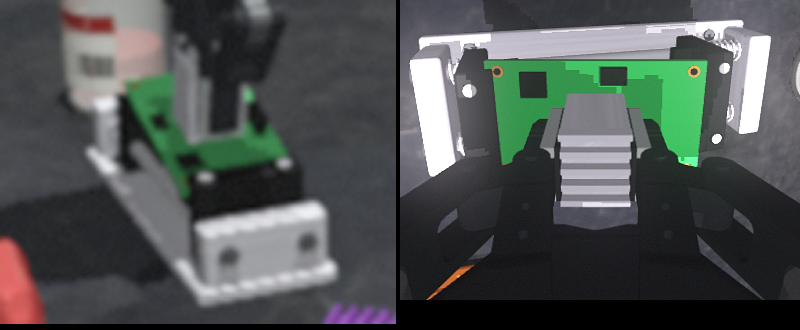

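The right jaw is pushed back about 12 mm with the board's end under its lip, and the left end is inside the left lip. I'm rotating the left end down about the right end.

```bash
python3 -m inch '[[0,0,0,0,-0.08,-0.02,2.0],[0.06,0,0,0,0.04,0.31,2.0],[0.06,0,0,0,0.04,0.31,2.0],[0,0,0,0,0,0,2.0],[0,0,0,0,0,0,2.0]]'>/dev/null; python3 c.py 0 0 -1
```

```text
t 10.82 R [  0.5 -59.5   2.3] L [ 0.2 39.7 14.4] tip [  0.4 -10.8  15.9] tilt 6.91 F [-0.24  4.62 -1.36] open 25.0
shift cm [ 0.   -0.01  0.1 ]
```

```bash
python3 -m inch '[[0,0,0,0,-0.12,0,2.0],[0.06,0,0,0,0.02,0.34,2.0],[0.06,0,0,0,0.02,0.34,2.0],[0,0,0,0,0,0,2.0],[0,0,0,0,0,0,2.0]]'>/dev/null; python3 c.py 0 0 -1
```

```text
t 11.23 R [  0.9 -61.2   1.5] L [ 0.7 38.8  1.6] tip [  0.8 -11.2   9.1] tilt 0.05 F [-1.4   4.25 -0.51] open 25.1
shift cm [ 0.  -0.   0.1]
```

Level, with both ends below lip height. I'll lower 1 mm, move toward centre, then release.

```bash
python3 -m inch '[[0,0,0,0,0,0.1,2.0],[0,0,0,0,0.2,0,2.0],[0,0,0,0,0.2,0,2.0],[0,0,0,0,0.2,0,2.0],[0,0,0,0,0.2,0,2.0],[0,0,0,0,0.1,0,2.0],[0,0,0,0,0,0,2.0],[0,0,0,0,0,0,2.0]]'>/dev/null; python3 c.py
python3 - <<'E'
from rig import bot
import cv2,numpy as np
d=bot.read_camera('side')['image'][160:250,240:350];w=bot.read_camera('wrist')['image']
o=np.zeros((330,800,3),np.uint8);a=cv2.resize(d,None,fx=3.6,fy=3.6,interpolation=2);o[:a.shape[0],:a.shape[1]]=a
o[:300,400:]=w[180:480,120:520]
cv2.imwrite('pics/c5.png',o)
E
```

```text
t 11.9 R [  0.8 -53.2   0.3] L [ 0.8 46.8  0.2] tip [ 0.8 -3.2  7.9] tilt -0.01 F [1.71 3.21 1.35] open 25.2
```

View pics/c5.png

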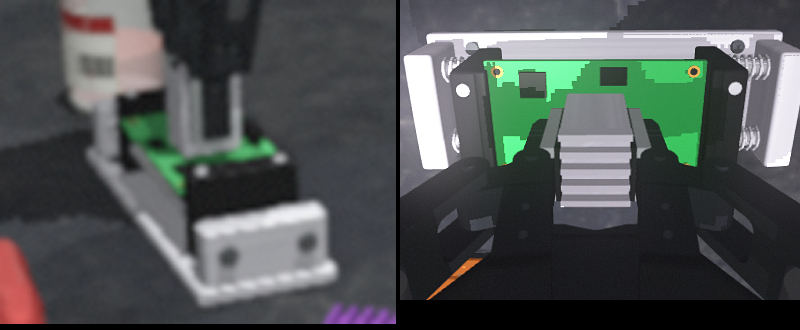

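Both ends are now at the lips. The board has about 2.5 mm left to centre before I release.

```bash
python3 -m inch '[[0,0,0,0,0.13,0,2.0],[0,0,0,0,0.12,0,2.0],[0,0,0,0,0,0,2.0],[0,0,0,0,0,0,2.0]]'>/dev/null; python3 c.py
python3 -m inch '[[0,0,0,0,0,0,3.8],[0,0,0,0,0,0,3.8],[0,0,0,0,0,0,3.8],[0,0,0,0,0,0,3.8],[0,0,0,0,0,0,3.8],[0,0,0,0,0,0,3.8],[0,0,0,0,0,0,3.8],[0,0,0,0,0,0,3.8],[0,0,0,0,0,0,3.8]]'>/dev/null; python3 c.py
python3 - <<'E'
from rig import bot
import cv2,numpy as np
d=bot.read_camera('side')['image'][160:250,240:350];w=bot.read_camera('wrist')['image']
o=np.zeros((330,800,3),np.uint8);a=cv2.resize(d,None,fx=3.6,fy=3.6,interpolation=2);o[:a.shape[0],:a.shape[1]]=a
o[:300,400:]=w[180:480,120:520]
cv2.imwrite('pics/c6.png',o)
E
```

```text
t 12.33 R [  0.4 -50.6   0.1] L [ 0.4 49.4  0.1] tip [ 0.4 -0.6  7.7] tilt -0.01 F [ 1.58  2.57 -0.54] open 25.4
t 13.08 R [  0.4 -50.6   0.2] L [ 0.3 49.4  0.2] tip [ 0.4 -0.6  7.8] tilt -0.01 F [-0.59 -0.01  0.39] open 38.0
```

View pics/c6.png

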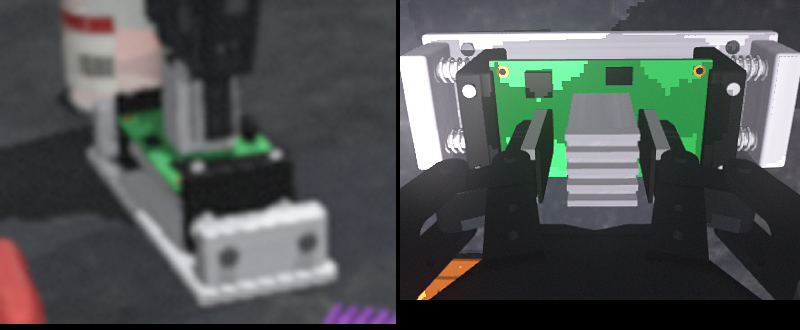

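I've now viewed 11 pictures, one over the limit of 10, so the remaining checks will be by numbers only. I'm retracting straight up and moving clear.

```bash
python3 -m inch '[[0,0,0,0,0,-0.5,3.8],[0,0,0,0,0,-1,3.8],[0,0,0,0,0,-2,3.8],[0,0,0,0,0,-3,3.8],[0,0,0,0,0,-3.5,3.8],[0,0,0,0,0,-3.5,3.8],[0,0,0,0,0,-3.5,3.8],[0,0,0,0,0,-3,3.8]]'; python3 -m inch '[[0,0,0,3,-2,0,3.8],[0,0,0,3,-2.5,0,3.8],[0,0,0,3,-2.5,0,3.8],[0,0,0,3,-2.5,0,3.8],[0,0,0,1,-3,0,3.8],[0,0,0,1,-3,0,3.8],[0,0,0,0,-3,0,3.8],[0,0,0,0,-3,0,3.8],[0,0,0,0,-3,0,3.8],[0,0,0,0,0,0,3.8]]'
python3 - <<'E'
from rig import bot
from h import *
H=np.array([561,206]);
for n in('top','side'):
    c=bot.read_camera(n)
    for g in green(c,43): print(n,[np.round(v,1) for v in g])
    for g in green(c,3): print(n,'z3',[np.round(v,1) for v in g[1][:2]])
    if n=='top':
        m=cv2.inRange(cv2.cvtColor(c['image'],cv2.COLOR_BGR2GRAY)[195:245,180:300],0,45)
        k,l,st,ce=cv2.connectedComponentsWithStats(m)
        for i in range(1,k):
            if 150<st[i,4]<1500: print('dark',st[i],cast(c,[(st[i,0]+180,ce[i,1]+195),(st[i,0]+st[i,2]-1+180,ce[i,1]+195)],53).round(1)[:,:2].tolist())
E
```

```text
time_s: 13.85
eef_pos: [561.7, 205.5, 251.7]
tool_rot: [[-1.0, 0.019, 0.003], [0.019, 1.0, 0.001], [-0.003, 0.001, -1.0]]
ft_force: [0.9, 0.7, 0.1]
opening: 38.2
gripper_force: 0.0
time_s: 14.68
eef_pos: [417.2, -41.1, 249.0]
tool_rot: [[-1.0, 0.025, 0.002], [0.025, 1.0, -0.003], [-0.002, -0.003, -1.0]]
ft_force: [0.6, 0.8, -0.6]
opening: 37.6
gripper_force: 0.0Traceback (most recent call last):
  File "<stdin>", line 6, in <module>
    return _wrapfunc(a, 'round', decimals=decimals, out=out)
    return _wrapit(obj, method, *args, **kwds)
    conv = _array_converter(obj)
ValueError: setting an array element with a sequence. The requested array has an inhomogeneous shape after 1 dimensions. The detected shape was (3,) + inhomogeneous part.
```

```bash
python3 - <<'E'
from rig import bot
from h import *
for n in('top','side'):
    c=bot.read_camera(n)
    for z in(43,3):
        for g in green(c,z): print(n,z,g[0].round(),g[1])
    if n=='top':
        h=cv2.cvtColor(c['image'],cv2.COLOR_BGR2HSV);m=cv2.inRange(h,(45,120,60),(80,255,255))
        for r in range(208,236,4):
            x=np.where(m[r,185:300])[0]+185
            if len(x): print(r,x[0],x[-1],cast(c,[(x[0],r),(x[-1],r)],43)[:,1].round(1))
        g=cv2.cvtColor(c['image'],cv2.COLOR_BGR2GRAY)
        for P in((206,208),(205,230),(268,209),(267,231)):   # bright jaw screws
            w=g[P[1]-3:P[1]+4,P[0]-7:P[0]+8];i=np.unravel_index(w.argmax(),w.shape);q=(P[0]-7+i[1],P[1]-3+i[0]);print(q,w.max(),cast(c,[q],53)[0].round(1))
E
```

```text
top 43 [233. 221.] ((561.7050170898438, 209.20669555664062), (59.554630279541016, 96.01325988769531), 0.3748616874217987)
top 3 [233. 221.] ((569.72119140625, 216.91213989257812), (62.063838958740234, 100.05838775634766), 0.37477535009384155)
208 215 260 [247.  166.9]
212 211 263 [253.8 161.4]
216 211 262 [253.4 162.9]
220 211 262 [253.1 162.7]
224 210 262 [254.5 162.5]
228 210 262 [254.2 162.3]
232 212 261 [250.3 163.8]
(np.int64(205), np.int64(208)) 226 [581.6 262.3  53. ]
(np.int64(198), np.int64(227)) 241 [547.5 272.9  53. ]
(np.int64(275), np.int64(208)) 231 [582.4 139.1  53. ]
(np.int64(267), np.int64(231)) 224 [541.3 151.9  53. ]
side 43 [418. 306.] ((588.4251098632812, -186.2520294189453), (54.746273040771484, 65.38737487792969), 1.0690317153930664)
side 3 [418. 306.] ((622.070556640625, -134.30914306640625), (60.41535186767578, 72.15853118896484), 1.0687367916107178)
```

The top view fits a seated board. Green runs from y = 162.5 to 254, which is where lips 46 mm either side of centre would cut it off. The board is level at ledge height, and the short board reads exactly where it was. Handing in.

```bash
python3 -c "from rig import bot; print(bot.hand_in())"
```

```text
the job is handed in; nothing more can be done
None
```

The long board is released in the holder, level, and by measurement has both ends under the jaw lips; the short board hasn't moved. I handed in at about 15 s, but viewed 11 pictures, one over the limit of 10.

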